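# Press a bushing home in a printed keyboard case with a ratchet press

## Task

Slide the white keyboard case, boss end first, into the nest of the bench press until it rests gently against the end stop, then work the press handle in short up-and-down strokes until the brass bushing is fully home in the case. Stop as soon as you feel the handle go hard: pressing on cracks the printed boss. Leave the case in the nest and the handle raised at the top, and disturb nothing else on the bench.

Things in the scene. Friction and masses are not known exactly. Their poses are not given: they have to be found in the camera images.
- case: white 3D-printed keyboard case, 140 long (its y) x 56 wide (its x) mm, 0.2 kg, lying right way up (z up). Key half at +y: 15 dark square windows on a top sloping from 22 to 31 mm high. Boss end at -y: flat, 22 mm high, with a brass bushing. Long sides upright. Origin: under its middle
- case_grip (a point): where to take the case, across its 56 mm width: 22 mm above its underside, on its centre line, 45 mm to +y of the middle, so 25 mm from the key end and 115 mm from the boss end face. Axes as the case
- boss_top (a point): on the case: centre of the bushing's hole at the boss's top face, 22 mm above the underside, 20 mm from the boss end face, 95 mm from case_grip towards -y. Axes as the case
- bushing: flanged brass bushing (flange 18 mm diameter, 3 mm thick) started in that hole. Origin: centre of the flange's underside; starts 6 to 9 mm above boss_top, home when the flange lies on the boss (origin at boss_top). Press fit: about 45 N drive it, it stays where left. Once home the printed boss gives only 1 mm per 150 N and cracks above 220 N
- nest_home (a point): on the press: where case_grip lies, with the same axes (x across, y out of the nest, z up), when the case is fully home in the nest. The flat bed of the nest is 22 mm below this point, 58 mm above the bench. Near this point the bed is a tongue only 40 mm wide, ending 30 mm to +y, so fingers that hold the case hang down beside it
- nest_mouth (a point): middle of the open mouth of the nest, at bed height, 49 mm to -y of nest_home; axes as nest_home. The case slides in along -y, boss end first: from here two rails 10 mm high close in over 16 mm of flare (70 to 59 mm apart), then run on 50 mm to the end stop with 59 mm between them (1.5 mm play each side of the case)
- end_stop: steel end stop of the nest, 44 mm wide, 16 mm high. Origin: middle of the lower edge of the face that meets the boss end, 115 mm to -y of nest_home, at bed height; axes as nest_home
- ram_nose (a point): flat end (16 mm diameter) of the ram of the bench press, a 20 mm square steel bar driven straight down; with the case home the bushing is under it. Starts 15 to 23 mm above its height with the bushing home. The press head around it is 102 mm above the bed and reaches 33 mm from the ram axis towards the mouth. Axes as nest_home
- ram: the ram; origin at ram_nose. 10 N of friction hold it where it is; it is only driven down, by the handle
- lever (a joint): press handle angle in rad: 0 at the upper stop (35 degrees above level), growing downward, lower stop 0.48. Ratchet of 20 teeth: going down from the top it takes hold at about 0.15 (the first time perhaps earlier or later), then drives the ram 16 mm per rad; past about 0.42 the tooth is kept. Going up it leaves the ram where it is and clicks to the next tooth below about 0.12. A full stroke is 5 mm of ram
- handle_grip (a point): middle of the black round handle grip, 22 mm diameter, 90 mm long, on the end of the lever rod, 0.27 to 0.31 m above the bench at the start (its end, the highest part of the press, up to 0.345 m), free on all sides. Take it between its sides, fingers closing along the y of lever_hinge; it can turn between the fingers as the lever swings. The handle stays where it is left
- lever_hinge (a point): on the lever's axis (the y axis here), in the upright plane in which the lever swings. Axes as nest_home. With the lever at q, handle_grip lies 170 mm from here: 170 cos(0.611 - q) to -x and 170 sin(0.611 - q) up. Force at the grip: 1.5 N down empty, 4 N up, about 6 N down while the bushing goes in, then rising fast once it is home: 9.5 N per 100 N on the ram
- done_case: a finished dark printed keyboard case, 56 x 140 x 33 mm, its bushing already home; bystander. Origin under its centre
- bush_tray: black open tray of spare bushings, 75 x 100 x 22 mm; bystander. Origin under its centre
- driver: screwdriver lying on the bench; bystander
- meter: dark hand multimeter lying flat, 75 x 150 x 42 mm; bystander. Origin under its centre
- flux_bottle: small white bottle, 44 mm diameter, 110 mm tall; bystander. Origin under its centre
- tape: roll of tan tape lying flat, 84 mm diameter, 18 mm tall; bystander. Origin under its centre
- knob_stock: small black control knob standing on the bench, 22 mm diameter, 15 mm tall; bystander. Origin under its centre
- mouse: round blue computer mouse, 62 mm diameter, 38 mm tall; bystander. Origin under its centre
There are look-alikes about, which are no part of the job. Leave any turquoise look-alike of the case alone.

How it is judged:
On the way, in this order (a step that is already met when the one before it is completed fails the run):
1. the white case lies flat in the nest against the end stop, its bushing under the ram and not yet pressed (y of case_grip in the frame of nest_home between -0.003 and 0.003 m and distance between case_grip and nest_home below 0.006 m and x of boss_top in the frame of ram_nose between -0.003 and 0.003 m and angle between the y axis of case_grip and the y axis of nest_home, either way round below 0.07 rad and angle between case_grip's own z axis and vertical below 0.05 rad and z of bushing in the frame of boss_top above 0.004 m), for 0.2 s.
2. the ram bears on the bushing with the case in the nest (y of case_grip in the frame of nest_home between -0.003 and 0.003 m and distance between case_grip and nest_home below 0.006 m and x of boss_top in the frame of ram_nose between -0.003 and 0.003 m and angle between the y axis of case_grip and the y axis of nest_home, either way round below 0.07 rad and angle between case_grip's own z axis and vertical below 0.05 rad and contact force between ram and bushing above 20 N), for 0.05 s.
3. the ram has driven the bushing home (y of case_grip in the frame of nest_home between -0.003 and 0.003 m and distance between case_grip and nest_home below 0.006 m and x of boss_top in the frame of ram_nose between -0.003 and 0.003 m and angle between the y axis of case_grip and the y axis of nest_home, either way round below 0.07 rad and angle between case_grip's own z axis and vertical below 0.05 rad and z of bushing in the frame of boss_top below 0.001 m), for 0.1 s.
At the end, for the whole second after the job is handed in: The white case lies flat in the nest against the end stop (within 3 mm along and across), the bushing is home (flange within 1 mm of the boss), the handle is back at the top (within 0.1 rad), and all is at rest (all of step 3 and value of joint lever below 0.1 rad and linear speed of bushing below 0.02 m/s and velocity of joint lever between -0.05 and 0.05 rad/s); the robot touches nothing.
It fails at once if the bushing was pressed on after it was home (over 220 N): the boss cracks (contact force between ram and bushing above 220 N).
It fails at once if the gripper pressed on the bushing (over 15 N) (contact force between the fingers and bushing above 15 N).
It fails at once if the case was rammed into the end stop (over 40 N) (contact force between end_stop and case above 40 N).
It fails at once if the case was tipped over (angle between case_grip's own z axis and vertical above 0.7 rad).
It fails at once if a bystander was disturbed (moved over 25 mm) (distance of any of done_case, bush_tray, driver, meter, flux_bottle, tape, knob_stock, mouse from where it was at the start of the episode above 0.025 m).
It also fails if it takes over 72 s, if anything falls off the work surface, if the arm or the gripper's body presses on something with over 40 N, if the wrist force passes 120 N, or if a joint passes its speed limit or range.

## Robot

A 7-joint arm with a two-finger parallel gripper is mounted at the origin on the work surface. World frame = base frame: x ahead of the robot, y to its left, z up, the work surface at z = 0. Lengths are in m, angles in rad, forces in N, time in s.
With the tool pointing down it reaches from about 0.4 to 0.875 m from the base axis. Payload 19.3 kg.
Tool frame: the origin (TCP) lies at the very end of the fingers, on their centre line; the grasp point (between the pads) lies 19 mm behind it; z points along the fingers, y is the line along which they close (so a half turn about z gives the same grasp; the last joint's range is limited). The gripper opens to 85 mm and grips with 20 to 120 N. Pads are 22 mm wide; open, the fingers measure 114 mm over their backs; the gripper's body (76 mm by 85 mm) begins 54 mm behind the grasp point. The pads swing forward as they close: fully open they stand 13 mm farther back than shut.
Start: joints at [-1.235, 0.521, -0.036, 1.599, 0.021, 1.021, -0.113], TCP at [0.247, 0.574, 0.231] pointing down, gripper open.
Joint ranges: [-2.91, 2.91], [-0.3, 2.13], [-1.5, 1.42], [0.17, 2.43], [-1.26, 4.41], [0.16, 1.93], [-2.52, 2.52]. Speed limits (rad/s): [1.89, 1.89, 2.39, 2.39, 3.01, 3.01, 3.01].

## Interface

Orientations are given as [roll, pitch, yaw] about the fixed x, y, z axes, in that order (R = Rz(yaw) Ry(pitch) Rx(roll)).
In Python, from workcell import bot gives the robot as it stands.
- The arm moves only by the tool jog_arm, never from a script. Its argument "motion" is a list of rows, each a list of 5 numbers: the shift along the tool's x, y, z scaled (see below), then the turn about the tool's z scaled (see below), then the opening, from 0 (shut) to 1 (fully open). A call has 1 to 12 rows; each row shifts and turns the commanded pose from where the row before left it, along the tool's axes as they then stand; what a row does not reach is not made up. The controller multiplies each number of a shift by 30 mm and each number of a turn by 0.08 rad. A row lasts 1/10 s, in which the tool goes at most 50 mm and 8.59 degrees, less where a joint would pass 70% of its speed; a pose out of reach is approached as far as the arm can. A call with a number of a shift or a turn outside -1 to 1 is refused whole. A call with a gripper value outside its range is refused whole. The fingers move at their own pace and stop on an object; "newtons" is the grip in N (left out, the last holds). Time passes only in rows, so rows that do not move let the fingers close. It gives the time, the measured TCP pose, the force, the opening and the grip force at its end, in the units of the state.
- bot.observe(): the state, without advancing time (a new reading comes with each control period).
- bot.grab_frame(name): name is "side" or "top" or "wrist"; returns a dict with "pixels" (400x640x3 uint8, red, green, blue), "fovy" (degrees; the focal length in pixels is half the picture's height over the tangent of half this angle, whatever the lens; pixels are square), "cx", "cy" (the principal point, pixels), "k1" (the pictures are not rectified: a ray, as slopes to the right and down, at radius r is drawn at 1 + k1 r^2 times it, then the intrinsics apply), "rvec" (rotation vector, rad) and "tvec" (3), from world to camera coordinates, as OpenCV has them; the wrist camera has in their place "mount" (4x4, takes a point from camera to tool coordinates, whose origin is the TCP and whose axes are the flange's). Camera axes: x right, y down, z forward; pixel columns grow to the right and rows downward; lengths in m; the calibration is good to about 2 mm. A picture is of the moment at which its call begins: read the wrist's pose just before it. There is no depth.
- bot.job_done(): hands the job in; it is judged then, once.
The state is a dict: "clock": time; "qpos": joint angles; "qd": joint speeds; "joint_efforts": joint torques, N m; "position": TCP position; "tool_rot": TCP orientation; "force": force on the tool from outside, world axes, zero at the start; "moment": the same for the moment, N m; "grip_width": finger opening in m; "finger_force": force on a finger pad.
Only numpy, scipy, OpenCV 4.12 (cv2) and the standard library are available. Lean on these libraries where they do the work, as an engineer would, in place of code of your own. Each camera call takes 0.05 s, during which the arm holds its last target. There are 200 camera calls.

## Working session

There is one attempt and no reset: what is moved stays moved. The work goes in short steps, Python scripts to look and compute and a tool call to move; the robot and the scene stay as the last step left them, time stands still between calls to the robot, and variables do not carry over. Pictures are saved under pics/ and viewed, at most 10 in all, crops included, and the job is handed in when it is done.

Besides the shell and the picture viewer there is one more tool, called after "Emit:" in YAML: its name, and indented under it one key for each argument. jog_arm: Moves the arm, as the interface text tells. Shifts and turns lie within -1 to 1; 1 stands for 30 mm of shift or 0.08 rad of turn. Its arguments: {"type":"object","properties":{"motion":{"type":"array","items":{"type":"array","items":{"type":"number"}}},"newtons":{"type":"number"}},"required":["motion"]}

```bash
mkdir -p pics
cat > h.py <<'E'
import numpy as np, cv2
from scipy.spatial.transform import Rotation as R
from workcell import bot
def grab(n,f):
    s=bot.observe(); g=bot.grab_frame(n); cv2.imwrite('pics/'+f+'.png',g['pixels'][:,:,::-1])
    g['state']=s; np.save('pics/'+f+'.npy',g,allow_pickle=True); return g
def load(f): return np.load('pics/'+f+'.npy',allow_pickle=True).item()
def K(g):
    f=200/np.tan(np.radians(g['fovy'])/2); return np.array([[f,0,g['cx']],[0,f,g['cy']],[0,0,1.]]),np.array([g['k1'],0,0,0.])
def ext(g):
    if 'mount' in g:
        T=np.eye(4);T[:3,:3]=R.from_euler('xyz',g['state']['tool_rot']).as_matrix();T[:3,3]=g['state']['position']
        M=np.linalg.inv(T@np.array(g['mount'])); return M[:3,:3],M[:3,3]
    return cv2.Rodrigues(np.array(g['rvec'],float))[0],np.array(g['tvec'],float).ravel()
def onz(g,uv,z):
    k,d=K(g);Rm,t=ext(g)
    p=cv2.undistortPoints(np.array([[uv]],float),k,d)[0,0]
    r=Rm.T@np.array([p[0],p[1],1]);c=-Rm.T@t
    return c+r*(z-c[2])/r[2]
def proj(g,P):
    k,d=K(g);Rm,t=ext(g);return cv2.projectPoints(np.array(P,float).reshape(-1,3),cv2.Rodrigues(Rm)[0],t,k,d)[0][:,0]
E
python3 - <<'E'
from h import *
print(bot.observe())
for n in('top','side','wrist'):
    g=grab(n,n+'0');Rm,t=ext(g);print(n,-Rm.T@t,Rm[2],g['fovy'])
E
```

```text
{'clock': 0.0, 'qpos': array([-1.23521711,  0.52201004, -0.03635125,  1.5999856 ,  0.02118655,
        1.02109942, -0.11278487]), 'qd': array([ 0.00031151, -0.00041145,  0.00037592,  0.00026584, -0.00021886,
       -0.00079289, -0.00136801]), 'joint_efforts': array([-1.12068621e-03, -9.27115059e+01,  1.97914526e+00, -3.69927406e+01,
        1.76789862e-02,  8.44591734e-03, -3.34044933e-05]), 'position': array([0.24659645, 0.57393738, 0.23073596]), 'tool_rot': array([-3.14047593e+00,  5.61283302e-05,  2.73583186e+00]), 'force': array([ 0.53210242, -0.51690798,  0.43085471]), 'moment': array([-0.04793759, -0.00492183,  0.02926901]), 'finger_force': 0.0, 'grip_width': 0.08562756389803668}
top [0.22432976 0.02472194 1.63333698] [ 0.21356899 -0.00606456 -0.97690916] 43.17160419150522
side [ 0.37708633 -0.76848243  1.06903808] [ 0.1240137   0.66607427 -0.73550369] 57.37632302434182
wrist [0.1707976  0.60784045 0.37236343] [ 0.29646441 -0.12767941 -0.94647072] 58.56052460615685
```

View pics/top0.png

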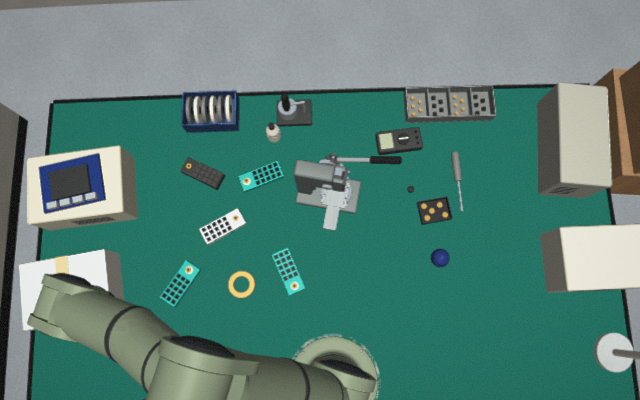

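View pics/side0.png

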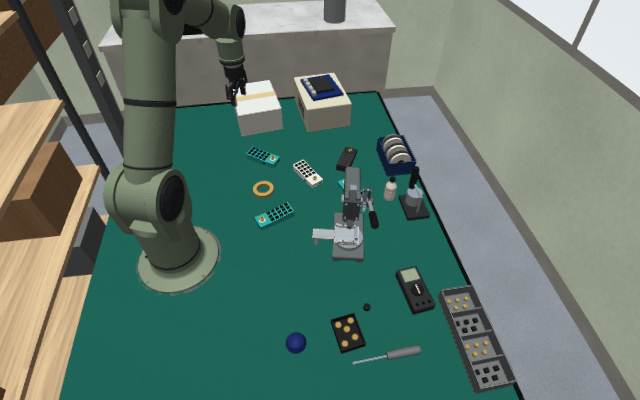

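Run:
```python
from h import *
im=cv2.imread('pics/top0.png')
a=cv2.resize(im[195:255,185:265],None,fx=5,fy=5,interpolation=cv2.INTER_CUBIC)
b=cv2.resize(im[140:240,280:410],None,fx=6,fy=6,interpolation=cv2.INTER_CUBIC)
s=cv2.imread('pics/side0.png')
c=np.zeros((600,800,3),np.uint8);c=b[:600,:780]
cv2.imwrite('pics/c1.png',c)
d=np.zeros((600,800,3),np.uint8);d[:300,:400]=a
e=cv2.resize(s[150:270,300:400],None,fx=4,fy=4,interpolation=cv2.INTER_CUBIC);d[:480,400:800]=e
cv2.imwrite('pics/c2.png',d)
```

```text
(no output)
```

View pics/c1.png

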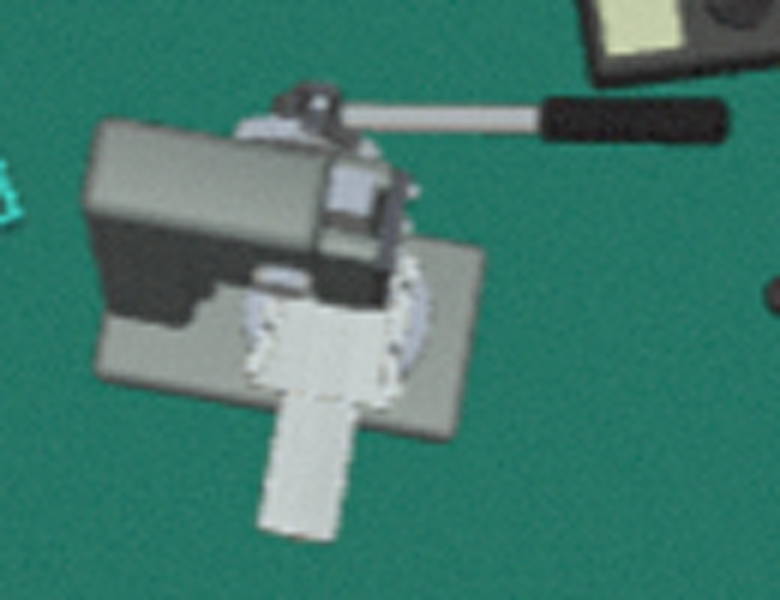

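View pics/c2.png

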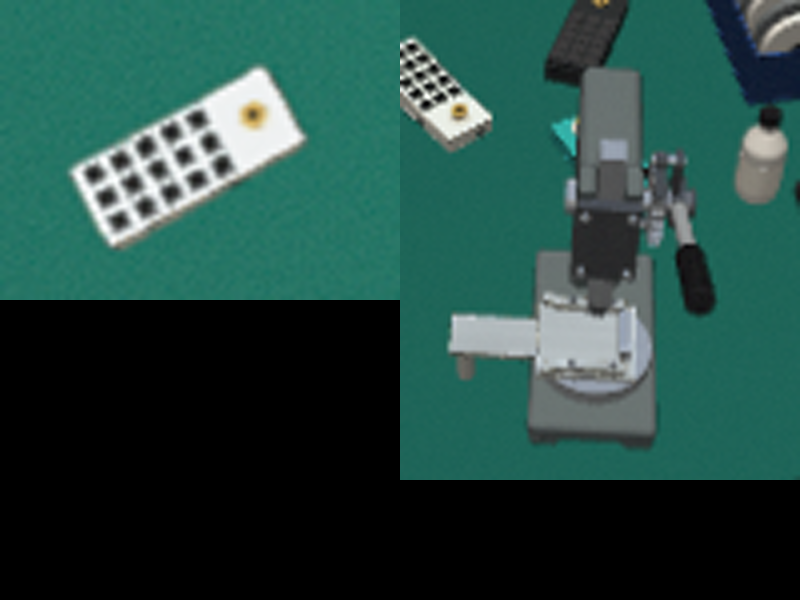

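Run:
```python
from h import *
g=load('top0')
A=lambda x,y:(x/5+185,y/5+195)
B=lambda x,y:(x/6+280,y/6+140)
def f(n,uv,z): p=onz(g,uv,z);print(n,p.round(4));return p
k1=f('key1',A(70,170),.031);k2=f('key2',A(113,242),.031);b1=f('b1',A(262,66),.022);b2=f('b2',A(305,137),.022)
bu=f('bush',A(253,114),.033)
k=(k1+k2)/2;b=(b1+b2)/2;v=(k-b)[:2];print(np.linalg.norm(v),np.arctan2(v[1],v[0]), 'width',np.linalg.norm(k1-k2),np.linalg.norm(b1-b2))
v/=np.linalg.norm(v);print('grip',b[:2]+v*.115, 'from bush',bu[:2]+v*.095)
t1=f('tipL',B(258,525),.058);t2=f('tipR',B(335,540),.058);s1=f('sL',B(282,400),.058);s2=f('sR',B(358,402),.058)
v=((t1+t2)/2-(s1+s2)/2)[:2];print(np.linalg.norm(v),np.arctan2(v[1],v[0]))
w=(t2-t1);print('tipyaw',np.arctan2(w[1],w[0])-np.pi/2)
f('handle',B(635,120),.29); f('h1',B(545,118),.26);f('h2',B(728,120),.33)
```

```text
key1 [0.4809 0.413  0.031 ]
key2 [0.4335 0.3846 0.031 ]
b1 [0.5467 0.2908 0.022 ]
b2 [0.499  0.2628 0.022 ]
bush [0.5132 0.2947 0.033 ]
0.13856309392315264 2.0645272360224345 width 0.055218320890032827 0.05528666745059331
grip [0.46834205 0.37804742] from bush [0.46817813 0.37834937]
tipL [0.4686 0.0149 0.058 ]
tipR [ 0.4593 -0.0252  0.058 ]
sL [ 5.35e-01 -1.00e-04  5.80e-02]
sR [ 0.5326 -0.0403  0.058 ]
0.07141667982453845 2.930076078371212
tipyaw -3.369470539268425
handle [ 0.6153 -0.1638  0.29  ]
h1 [ 0.6264 -0.1256  0.26  ]
h2 [ 0.6023 -0.1999  0.33  ]
```

```bash
cat >> h.py <<'E'
def go(P,yaw=None):
    "units of 30 mm along current tool axes, and turn units of .08"
    s=bot.observe();Rm=R.from_euler('xyz',s['tool_rot']).as_matrix()
    d=Rm.T@(np.array(P)-s['position'])/.03
    y=np.arctan2(Rm[1,0],Rm[0,0]);t=0 if yaw is None else -((yaw-y+np.pi)%(2*np.pi)-np.pi)/.08
    print('clock',round(s['clock'],2),'pos',s['position'].round(4),'rpy',s['tool_rot'].round(4),'F',s['force'].round(1),'w',round(s['grip_width'],4),'| units',d.round(2),'turn',round(t,2))
E
python3 -c "
from h import *
go([.468,.378,.2],2.0645)"
```

```text
clock 0.15 pos [0.2466 0.574  0.2309] rpy [-3.1408  0.      2.7358] F [-0.7 -0.1 -0.1] w 0.0855 | units [-9.36 -3.09  1.03] turn 8.39
```

Emit:
jog_arm:
  motion:
    - [-0.94,-0.31,0.1,0,1]
    - [-0.94,-0.31,0.1,0,1]
    - [-0.94,-0.31,0.1,0,1]
    - [-0.94,-0.31,0.1,0,1]
    - [-0.94,-0.31,0.1,0,1]
    - [-0.94,-0.31,0.1,0,1]
    - [-0.94,-0.31,0.1,0,1]
    - [-0.94,-0.31,0.1,0,1]
    - [-0.94,-0.31,0.1,0,1]
    - [-0.94,-0.31,0.1,0,1]

```text
clock: 1.15
position: [0.4699, 0.3765, 0.201]
tool_rot: [-3.141, -0.0, 2.736]
force: [0.6, -0.1, 1.2]
grip_width: 0.0855
finger_force: 0.0
```

Emit:
jog_arm:
  motion:
    - [0,0,0,0.93,1]
    - [0,0,0,0.93,1]
    - [0,0,0,0.93,1]
    - [0,0,0,0.93,1]
    - [0,0,0,0.93,1]
    - [0,0,0,0.93,1]
    - [0,0,0,0.93,1]
    - [0,0,0,0.93,1]
    - [0,0,0,0.95,1]
    - [0,0,0,0,1]
    - [0,0,0,0,1]

```text
clock: 2.25
position: [0.469, 0.3775, 0.2011]
tool_rot: [-3.141, 0.0, 2.067]
force: [1.1, 0.1, -1.1]
grip_width: 0.0854
finger_force: 0.0
```

```bash
python3 -c "
from h import *
g=grab('wrist','w1')
go([.468,.378,.004],2.0645)"
```

```text
clock 2.3 pos [0.469  0.3774 0.2012] rpy [-3.1414  0.      2.0669] F [0.5 0.1 0.1] w 0.0855 | units [ 0.03 -0.02  6.57] turn 0.03
```

View pics/w1.png

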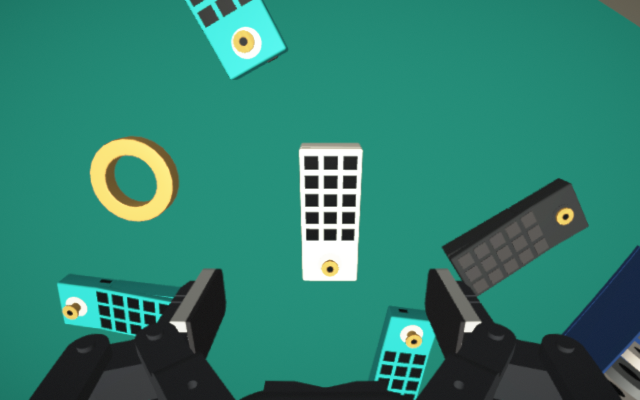

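The case lies squarely in view (key edge 299–362 at row 150, boss edge 303–358 at row 280, bushing at (330,268)).

```bash
python3 -c "
from h import *
g=load('w1')
k=[onz(g,p,.031) for p in((299.5,150),(362,149.5))];b=[onz(g,p,.022) for p in((302.5,280),(357.5,280))]
print(k,b,np.linalg.norm(k[0]-k[1]),np.linalg.norm(b[0]-b[1]))
K_=(k[0]+k[1])/2;B=(b[0]+b[1])/2;v=(K_-B)[:2];L=np.linalg.norm(v);v/=L;print(L,np.arctan2(v[1],v[0]))
P=(B[:2]+v*.115+K_[:2]-v*.025)/2;print(P);go([*P,.004],np.arctan2(v[1],v[0]))"
```

```text
[array([0.43876145, 0.38817177, 0.031     ]), array([0.48704894, 0.41489354, 0.031     ])] [array([0.50350485, 0.26731732, 0.022     ]), array([0.5535052 , 0.29438266, 0.022     ])] 0.05518817488243243 0.05685566424925664
0.13735954181404428 2.0686917147905723
[0.47421412 0.38072786]
clock 2.3 pos [0.469  0.3774 0.2012] rpy [-3.1414  0.      2.0669] F [0.5 0.1 0.1] w 0.0855 | units [0.01 0.21 6.57] turn -0.02
```

Emit:
jog_arm:
  motion:
    - [0,0.1,1,0,1]
    - [0,0.08,1,0,1]
    - [0,0,1,0,1]
    - [0,0,1,0,1]
    - [0,0,0,0,1]
    - [0,0,0,0,1]

```text
clock: 2.9
position: [0.4741, 0.38, 0.0818]
tool_rot: [-3.141, 0.0, 2.065]
force: [0.7, -0.0, 0.7]
grip_width: 0.0852
finger_force: 0.0
```

```bash
python3 -c "
from h import *
g=grab('wrist','w2');print(g['cx'],np.array(g['mount']).round(3).tolist())
go([.474,.3807,.004],2.0687)"
```

```text
324.99252236033067 [[0.001, -0.947, -0.322, 0.084], [1.0, 0.0, 0.001, 0.001], [-0.001, -0.322, 0.947, -0.142], [0.0, 0.0, 0.0, 1.0]]
clock 2.95 pos [0.4744 0.3803 0.0826] rpy [ 3.1404e+00 -3.0000e-04  2.0651e+00] F [-0.1 -0.2  1.3] w 0.0854 | units [ 0.02 -0.01  2.62] turn -0.05
```

View pics/w2.png

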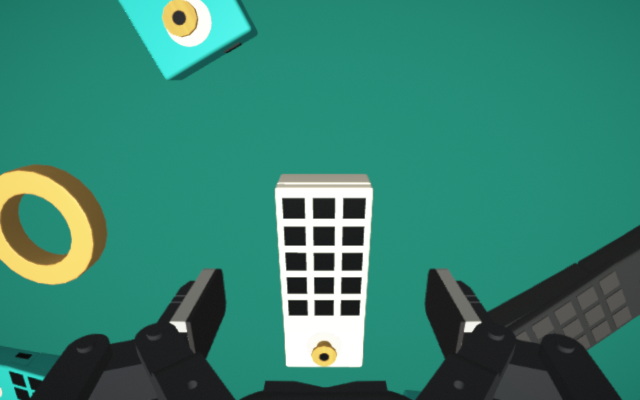

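The case now sits centred between the pads (axis at column 324). I'll go down and grip.

Emit:
jog_arm:
  motion:
    - [0,0,0.9,0,1]
    - [0,0,0.9,0,1]
    - [0,0,0.6,0,1]
    - [0,0,0.2,0,1]
    - [0,0,0,0,0.3]
    - [0,0,0,0,0.3]
    - [0,0,0,0,0.3]
    - [0,0,0,0,0.3]
    - [0,0,0,0,0.3]
    - [0,0,0,0,0.3]
    - [0,0,0,0,0.3]
  newtons: 40

```text
clock: 4.05
position: [0.4746, 0.3807, 0.005]
tool_rot: [3.139, -0.001, 2.065]
force: [-0.6, -1.2, 5.4]
grip_width: 0.0553
finger_force: 42.2
```

Emit:
jog_arm:
  motion:
    - [0,0,-0.5,0,0.3]
    - [0,0,-0.8,0,0.3]
    - [0,0,-1,0,0.3]
    - [0,0,-1,0,0.3]
    - [0,0,-1,0,0.3]

```text
clock: 4.55
position: [0.4739, 0.38, 0.1353]
tool_rot: [3.14, -0.0, 2.064]
force: [0.2, -0.5, -1.7]
grip_width: 0.0555
finger_force: 43.4
```

```bash
python3 -c "
from h import *
go([.396,.010,.125],2.925)"
```

```text
clock 4.55 pos [0.4739 0.38   0.1353] rpy [ 3.1404e+00 -4.0000e-04  2.0645e+00] F [ 0.2 -0.5 -1.7] w 0.0555 | units [-9.63 -8.13  0.33] turn -10.76
```

```bash
python3 -c "
from h import *
go([.427,.157,.300],2.925)"
```

```text
clock 4.55 pos [0.4739 0.38   0.1353] rpy [ 3.1404e+00 -4.0000e-04  2.0645e+00] F [ 0.2 -0.5 -1.7] w 0.0555 | units [-5.8  -4.89 -5.5 ] turn -10.76
```

Emit:
jog_arm:
  motion:
    - [-0.3,-0.2,-0.8,0,0.3]
    - [-0.8,-0.7,-0.8,0,0.3]
    - [-0.8,-0.7,-0.8,0,0.3]
    - [-0.8,-0.7,-0.8,0,0.3]
    - [-0.8,-0.7,-0.8,0,0.3]
    - [-0.8,-0.7,-0.8,0,0.3]
    - [-0.8,-0.7,-0.7,0,0.3]
    - [-0.7,-0.5,0,0,0.3]

```text
clock: 5.35
position: [0.427, 0.1556, 0.3012]
tool_rot: [3.136, -0.001, 2.064]
force: [1.2, -0.3, -2.3]
grip_width: 0.0553
finger_force: 43.5
```

Emit:
jog_arm:
  motion:
    - [0,0,0,-0.9,0.3]
    - [0,0,0,-0.9,0.3]
    - [0,0,0,-0.9,0.3]
    - [0,0,0,-0.9,0.3]
    - [0,0,0,-0.9,0.3]
    - [0,0,0,-0.9,0.3]
    - [0,0,0,-0.9,0.3]
    - [0,0,0,-0.9,0.3]
    - [0,0,0,-0.9,0.3]
    - [0,0,0,-0.9,0.3]
    - [0,0,0,-0.9,0.3]
    - [0,0,0,-0.85,0.3]

```text
clock: 6.55
position: [0.4266, 0.1568, 0.2988]
tool_rot: [3.141, 0.001, 2.927]
force: [0.0, 0.0, -2.7]
grip_width: 0.0552
finger_force: 43.6
```

Emit:
jog_arm:
  motion:
    - [0,0,0,0,0.3]
    - [0,0,0,0,0.3]

```text
clock: 6.75
position: [0.4268, 0.1569, 0.2982]
tool_rot: [3.141, 0.001, 2.922]
force: [0.4, 0.4, -2.9]
grip_width: 0.055
finger_force: 43.5
```

```bash
python3 -c "
from h import *
g=grab('wrist','w3')
go([.427,.157,.300],2.925)"
```

```text
clock 6.8 pos [0.4268 0.157  0.298 ] rpy [3.1410e+00 6.0000e-04 2.9223e+00] F [-0.3  0.5 -2. ] w 0.0554 | units [-0.01  0.   -0.07] turn -0.03
```

View pics/w3.png

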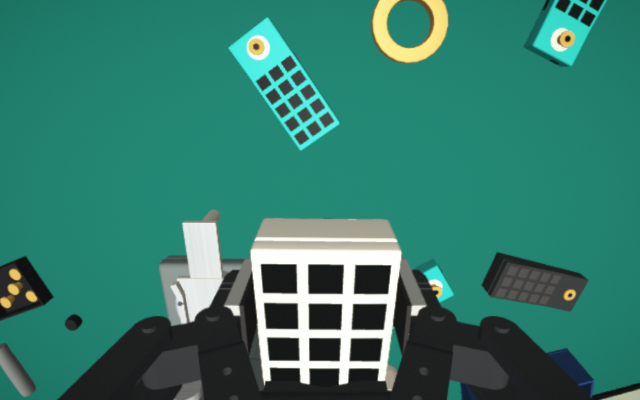

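The tongue tip shows at (183–215, 222) and its shoulder near row 278; I'll enlarge this area.

```bash
python3 -c "
from h import *
im=cv2.imread('pics/w3.png')[205:305,150:240]
cv2.imwrite('pics/c3.png',cv2.resize(im,None,fx=6,fy=6,interpolation=cv2.INTER_CUBIC))"
```

```text
(no output)
```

View pics/c3.png

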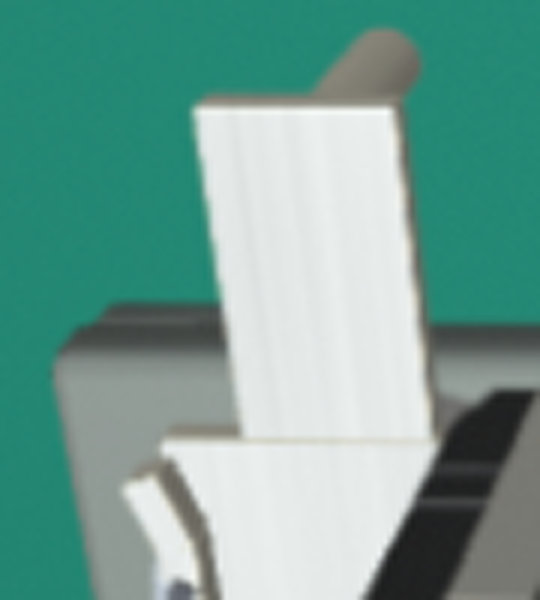

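```bash
cat > n.py <<'E'
from h import *
g=load('w3')
C=lambda x,y:(150+(x+.5)/6-.5,205+(y+.5)/6-.5)
t1,t2,s1,s2=[onz(g,C(*p),.058)[:2] for p in((197,104),(397,106),(244,438),(433,438))]
print(t1,t2,s1,s2,np.linalg.norm(t1-t2),np.linalg.norm(s1-s2))
v=(t1+t2-s1-s2)/2;print('len',np.linalg.norm(v),'yaw',np.arctan2(v[1],v[0]),'left',np.arctan2(*(t1-s1)[::-1]),'right',np.arctan2(*(t2-s2)[::-1]))
w=t2-t1;print('tip yaw',np.arctan2(w[1],w[0])+np.pi/2);w=s2-s1;print('sh yaw',np.arctan2(w[1],w[0])+np.pi/2)
y=2.92;d=np.array([np.cos(y),np.sin(y)]);print('home',(t1+t2)/2-.03*d,(s1+s2)/2+.049*d)
gt=load('top0');print('reproj in top',proj(gt,[[*t1,.058],[*t2,.058],[*s1,.058],[*s2,.058]]).round(1).tolist())
E
python3 n.py
```

```text
[ 0.46411293 -0.02088468] [0.47299248 0.01775106] [ 0.53696322 -0.03752896] [0.54509689 0.00139258] 0.039642984124103886 0.03976232798796023
len 0.07433210713264579 yaw 2.917732307745932 left 2.916975605319322 right 2.918497102703504
tip yaw 2.915688260425082
sh yaw 2.935581368852864
home [ 0.49781916 -0.00816032] [ 0.49322817 -0.00729879]
reproj in top [[334.4, 228.5], [322.0, 226.2], [338.8, 205.7], [326.4, 203.6]]
```

```bash
python3 -c "
from h import *
go([.4217,.0091,.120],2.918)"
```

```text
clock 6.8 pos [0.4268 0.157  0.298 ] rpy [3.1410e+00 6.0000e-04 2.9223e+00] F [-0.3  0.5 -2. ] w 0.0554 | units [-0.9  -4.85  5.93] turn 0.05
```

Emit:
jog_arm:
  motion:
    - [-0.15,-0.5,0,0.05,0.3]
    - [-0.15,-0.87,0,0,0.3]
    - [-0.15,-0.87,0,0,0.3]
    - [-0.15,-0.87,0,0,0.3]
    - [-0.15,-0.87,0,0,0.3]
    - [-0.15,-0.87,0,0,0.3]
    - [0,0,0.9,0,0.3]
    - [0,0,1,0,0.3]
    - [0,0,1,0,0.3]
    - [0,0,1,0,0.3]
    - [0,0,1,0,0.3]
    - [0,0,1,0,0.3]

```text
clock: 8.0
position: [0.4214, 0.0087, 0.1195]
tool_rot: [-3.142, 0.001, 2.919]
force: [0.8, 1.0, -0.5]
grip_width: 0.0551
finger_force: 43.5
```

Emit:
jog_arm:
  motion:
    - [0,0,0,0,0.3]
    - [0,0,0,0,0.3]

```text
clock: 8.2
position: [0.4214, 0.0088, 0.1209]
tool_rot: [-3.141, -0.001, 2.919]
force: [0.3, 0.4, -1.9]
grip_width: 0.055
finger_force: 44.6
```

```bash
python3 -c "
from h import *
go([.4217,.0091,.066],2.918)"
```

```text
clock 8.2 pos [0.4214 0.0088 0.1209] rpy [-3.1411e+00 -6.0000e-04  2.9193e+00] F [ 0.3  0.4 -1.9] w 0.055 | units [-0.01  0.01  1.83] turn 0.02
```

Emit:
jog_arm:
  motion:
    - [0,0,0.7,0,0.3]
    - [0,0,0.7,0,0.3]
    - [0,0,0.3,0,0.3]
    - [0,0,0.05,0,0.3]
    - [0,0,0.03,0,0.3]
    - [0,0,0,0,0.3]

```text
clock: 8.8
position: [0.4219, 0.0093, 0.0678]
tool_rot: [3.141, 0.001, 2.92]
force: [0.2, 0.1, -1.8]
grip_width: 0.0551
finger_force: 44.5
```

Emit:
jog_arm:
  motion:
    - [0,0,0.04,0,0.3]
    - [0,0,0.03,0,0.3]
    - [0,0,0,0,0.3]

```text
clock: 9.1
position: [0.4214, 0.0093, 0.0649]
tool_rot: [3.142, 0.0, 2.921]
force: [-0.3, -0.1, -2.1]
grip_width: 0.055
finger_force: 44.5
```

Emit:
jog_arm:
  motion:
    - [-0.25,0,0.02,0,0.3]
    - [-0.25,0,0,0,0.3]
    - [-0.2,0,0,0,0.3]
    - [-0.15,0,0,0,0.3]
    - [-0.15,0,0,0,0.3]
    - [0,0,0,0,0.3]

```text
clock: 9.7
position: [0.4512, 0.0025, 0.0642]
tool_rot: [3.142, 0.0, 2.92]
force: [-0.2, -1.1, -2.1]
grip_width: 0.0552
finger_force: 44.5
```

Emit:
jog_arm:
  motion:
    - [-0.15,0,0,0,0.3]
    - [-0.15,0,0,0,0.3]
    - [-0.15,0,0,0,0.3]
    - [-0.15,0,0,0,0.3]
    - [0,0,0,0,0.3]

```text
clock: 10.2
position: [0.4689, -0.0014, 0.0642]
tool_rot: [3.142, 0.0, 2.92]
force: [0.3, -0.5, -2.4]
grip_width: 0.0551
finger_force: 44.5
```

Emit:
jog_arm:
  motion:
    - [-0.15,0,0,0,0.3]
    - [-0.15,0,0,0,0.3]
    - [-0.15,0,0,0,0.3]
    - [-0.15,0,0,0,0.3]
    - [-0.1,0,0,0,0.3]
    - [0,0,0,0,0.3]

```text
clock: 10.8
position: [0.4891, -0.006, 0.0642]
tool_rot: [-3.142, 0.0, 2.92]
force: [0.2, 0.5, -1.6]
grip_width: 0.0554
finger_force: 44.5
```

Emit:
jog_arm:
  motion:
    - [-0.05,0,0,0,0.3]
    - [-0.05,0,0,0,0.3]
    - [0,0,0,0,0.3]

```text
clock: 11.1
position: [0.4918, -0.0066, 0.0642]
tool_rot: [-3.142, 0.0, 2.921]
force: [-0.2, 0.5, -2.1]
grip_width: 0.0553
finger_force: 44.6
```

Now feel for the stop in small steps.

Emit:
jog_arm:
  motion:
    - [-0.04,0,0,0,0.3]
    - [-0.04,0,0,0,0.3]
    - [0,0,0,0,0.3]

```text
clock: 11.4
position: [0.4941, -0.0071, 0.0642]
tool_rot: [-3.142, 0.0, 2.92]
force: [1.0, -0.0, -2.5]
grip_width: 0.0548
finger_force: 44.6
```

Emit:
jog_arm:
  motion:
    - [-0.04,0,0,0,0.3]
    - [-0.03,0,0,0,0.3]
    - [0,0,0,0,0.3]

```text
clock: 11.7
position: [0.4962, -0.0076, 0.0642]
tool_rot: [-3.142, 0.0, 2.92]
force: [0.3, -0.5, -1.6]
grip_width: 0.0552
finger_force: 44.6
```

Emit:
jog_arm:
  motion:
    - [-0.03,0,0,0,0.3]
    - [0,0,0,0,0.3]

```text
clock: 11.9
position: [0.497, -0.0078, 0.0642]
tool_rot: [-3.142, 0.0, 2.921]
force: [0.1, -0.1, -1.8]
grip_width: 0.0553
finger_force: 44.6
```

Emit:
jog_arm:
  motion:
    - [-0.03,0,0,0,0.3]
    - [0,0,0,0,0.3]

```text
clock: 12.1
position: [0.4974, -0.0079, 0.0641]
tool_rot: [-3.141, -0.001, 2.921]
force: [-4.0, -0.2, -1.1]
grip_width: 0.055
finger_force: 44.7
```

Emit:
jog_arm:
  motion:
    - [-0.03,0,0,0,0.3]
    - [0,0,0,0,0.3]

```text
clock: 12.3
position: [0.4974, -0.0079, 0.0639]
tool_rot: [-3.141, -0.003, 2.921]
force: [-9.1, 1.0, -0.5]
grip_width: 0.0553
finger_force: 44.8
```

Emit:
jog_arm:
  motion:
    - [-0.03,0,0,0,0.3]
    - [0,0,0,0,0.3]

```text
clock: 12.5
position: [0.4974, -0.008, 0.0637]
tool_rot: [-3.141, -0.004, 2.921]
force: [-12.8, 2.0, 1.0]
grip_width: 0.0553
finger_force: 45.0
```

The case meets the stop at x = 0.4974, as predicted. I'll ease off, lower it onto the bed and release.

Emit:
jog_arm:
  motion:
    - [0.06,0,0,0,0.3]
    - [0,0,0.03,0,0.3]
    - [0,0,0.03,0,0.3]
    - [0,0,0,0,0.3]

```text
clock: 12.9
position: [0.4974, -0.0079, 0.063]
tool_rot: [3.141, -0.001, 2.92]
force: [-11.5, 0.3, 19.8]
grip_width: 0.0552
finger_force: 47.0
```

Emit:
jog_arm:
  motion:
    - [0,0,-0.03,0,0.3]
    - [0,0,0,0,0.8]
    - [0,0,0,0,0.9]
    - [0,0,0,0,1]
    - [0,0,0,0,1]
    - [0,0,0,0,1]
    - [0,0,0,0,1]

```text
clock: 13.6
position: [0.4979, -0.0079, 0.0633]
tool_rot: [3.142, 0.0, 2.921]
force: [-0.1, -0.4, 0.1]
grip_width: 0.0859
finger_force: 0.0
```

Emit:
jog_arm:
  motion:
    - [0,0,-0.5,0,1]
    - [0,0,-1,0,1]
    - [0,0,-1,0,1]
    - [0,0,-1,0,1]
    - [0,0,0,0,1]
    - [0,0,0,0,1]

```text
clock: 14.2
position: [0.498, -0.0078, 0.1686]
tool_rot: [3.141, 0.001, 2.921]
force: [-0.3, 0.0, -0.8]
grip_width: 0.0849
finger_force: 0.0
```

```bash
python3 -c "
from h import *
g=grab('wrist','w4')
go([.4978,-.008,.22],2.92)
d=np.array([np.cos(2.92),np.sin(2.92)]);x=np.array([-d[1]*-1,-d[0]]);x=np.array([d[1],-d[0]])
H=np.array([.4976,-.008])
P=[[*(H+d*.025+s*x*.028),.058+.031] for s in(-1,1)]+[[*(H-d*.049+s*x*.028),.08] for s in (-1,1)]
print(proj(g,P))
im=g['pixels'][:,:,::-1].copy()
cv2.imwrite('pics/w4.png',im)"
```

```text
clock 14.25 pos [ 0.4976 -0.0078  0.1679] rpy [-3.1416e+00 -3.0000e-04  2.9208e+00] F [-0.5  0.2 -0.2] w 0.0856 | units [-0.01 -0.   -1.74] turn 0.01
[[278.91387613 172.92273023]
 [366.44331119 173.03019977]
 [284.58296944 267.90208034]
 [361.02901687 267.99004813]]
```

View pics/w4.png

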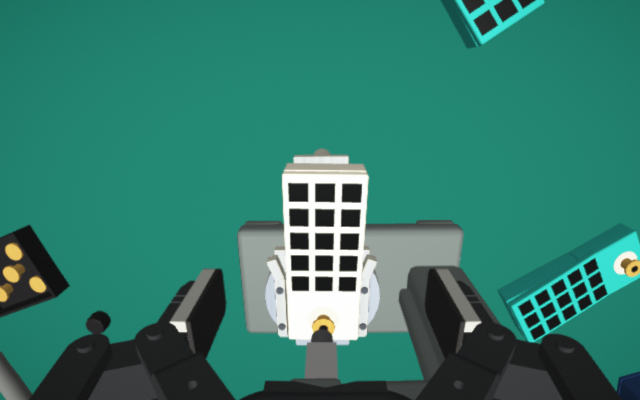

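Emit:
jog_arm:
  motion:
    - [0.5,0,-1,0,1]
    - [0.7,0,-1,0,1]
    - [0.3,0,-1,0,1]
    - [0,0,-1,0,1]
    - [0,0,-1,0,1]
    - [0,0,-1,0,1]
    - [0,0,-1,0,1]
    - [0,0,-0.8,0,1]

```text
clock: 15.05
position: [0.4539, 0.002, 0.4029]
tool_rot: [-3.141, -0.001, 2.921]
force: [-1.4, 0.1, -0.5]
grip_width: 0.0855
finger_force: 0.0
```

```bash
python3 -c "
from h import *
go([.62,-.16,.40],1.35)"
```

```text
clock 15.05 pos [0.4539 0.002  0.4029] rpy [-3.1412e+00 -7.0000e-04  2.9206e+00] F [-1.4  0.1 -0.5] w 0.0855 | units [-6.59 -4.06  0.09] turn 19.63
```

Emit:
jog_arm:
  motion:
    - [-0.82,-0.51,0,0,1]
    - [-0.82,-0.51,0,0,1]
    - [-0.82,-0.51,0,0,1]
    - [-0.82,-0.51,0,0,1]
    - [-0.82,-0.51,0,0,1]
    - [-0.82,-0.51,0,0,1]
    - [-0.82,-0.51,0,0,1]
    - [-0.82,-0.51,0,0,1]

```text
clock: 15.85
position: [0.6199, -0.1614, 0.4005]
tool_rot: [-3.141, -0.002, 2.921]
force: [0.1, -0.2, 1.1]
grip_width: 0.0858
finger_force: 0.0
```

Emit:
jog_arm:
  motion:
    - [0,0,0,0.98,1]
    - [0,0,0,0.98,1]
    - [0,0,0,0.98,1]
    - [0,0,0,0.98,1]
    - [0,0,0,0.98,1]
    - [0,0,0,0.98,1]
    - [0,0,0,0.98,1]
    - [0,0,0,0.98,1]
    - [0,0,0,0.98,1]
    - [0,0,0,0.98,1]

```text
clock: 16.85
position: [0.6191, -0.1605, 0.4006]
tool_rot: [-3.14, -0.001, 2.133]
force: [0.6, -0.5, -0.7]
grip_width: 0.0853
finger_force: 0.0
```

Emit:
jog_arm:
  motion:
    - [0,0,0,0.98,1]
    - [0,0,0,0.98,1]
    - [0,0,0,0.98,1]
    - [0,0,0,0.98,1]
    - [0,0,0,0.98,1]
    - [0,0,0,0.98,1]
    - [0,0,0,0.98,1]
    - [0,0,0,0.98,1]
    - [0,0,0,0.98,1]
    - [0,0,0,0.98,1]
    - [0,0,0,0,1]
    - [0,0,0,0,1]

```text
clock: 18.05
position: [0.6191, -0.1605, 0.4013]
tool_rot: [-3.14, 0.001, 1.355]
force: [0.5, -0.1, -0.6]
grip_width: 0.0853
finger_force: 0.0
```

```bash
python3 -c "
from h import *
g=grab('wrist','w5')
go([.62,-.16,.40],1.35)
print(proj(g,[[.62,-.16,.29],[.62,-.16,.27]]))
im=g['pixels'][:,:,::-1]
cv2.imwrite('pics/w5v.png',cv2.resize(im,(800,500),interpolation=cv2.INTER_CUBIC))"
```

```text
clock 18.1 pos [ 0.6191 -0.1605  0.4016] rpy [-3.1406e+00  3.0000e-04  1.3549e+00] F [0.4 0.4 0.2] w 0.0857 | units [0.02 0.03 0.05] turn 0.06
[[325.72946278 196.24436329]
 [325.68754978 188.41358666]]
```

View pics/w5v.png

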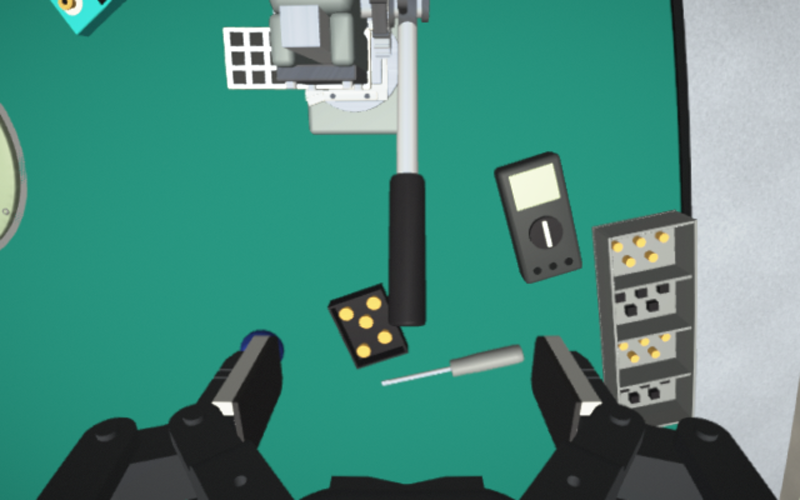

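The handle lies on the tool's mid-column (326 of 640), with its grip spanning rows 139–260 in the original picture. I'll solve its height from the three views.

```bash
cat > hd.py <<'E'
from h import *
from scipy.optimize import least_squares
w,t,s=load('w5'),load('top0'),load('side0')
X=np.array([np.cos(1.35),np.sin(1.35),0])
def ends(p):
    a=np.array([*-np.cos(p[3])*X[:2],np.sin(p[3])]);return np.array([p[:3]-.045*a,p[:3]+.045*a])
W=np.array([[326,138.5],[326,260]]);T=np.array([[280+543/6,140+119/6],[280+727/6,140+121/6]]);S=np.array([[300+288/4,150+248/4],[300+302/4,150+308/4]])
for use in((1,1,1),(1,1,0),(1,0,1)):
  f=lambda p:np.r_[use[0]*((proj(w,ends(p))-W)/1).ravel(),use[1]*((proj(t,ends(p))-T)/2).ravel(),use[2]*((proj(s,ends(p))-S)/3).ravel(),(p[3]-.6)/.05]
  r=least_squares(f,[.62,-.16,.29,.6]);print(use,r.x.round(4),r.fun.round(1),2*r.cost)
go(r.x[:3],1.35)
E
python3 hd.py
```

```text
(1, 1, 1) [ 0.6203 -0.159   0.2955  0.5343] [ 0.2  0.8 -0.4 -0.5 -0.4 -1.1 -0.9 -1.2  0.   0.2 -0.3 -1.1 -1.3] 7.713717860405381
(1, 1, 0) [ 0.6205 -0.1582  0.2974  0.5571] [ 0.1  0.6 -0.4 -0.3 -0.5 -1.2 -1.1 -1.3  0.   0.  -0.  -0.  -0.9] 5.958952307656888
(1, 0, 1) [ 0.6206 -0.1581  0.2977  0.5547] [ 0.3  0.4 -0.3 -0.3 -0.  -0.  -0.  -0.   0.   0.  -0.2 -1.5 -0.9] 3.5424392877640822
clock 18.1 pos [ 0.6191 -0.1605  0.4016] rpy [-3.1406e+00  3.0000e-04  1.3549e+00] F [0.4 0.4 0.2] w 0.0857 | units [0.09 0.04 3.46] turn 0.06
```

Emit:
jog_arm:
  motion:
    - [0.09,0.04,0.9,0,1]
    - [0,0,1,0,1]
    - [0,0,1,0,1]
    - [0,0,0.8,0,1]
    - [0,0,0.35,0,1]
    - [0,0,0,0,0.1]
    - [0,0,0,0,0.1]
    - [0,0,0,0,0.1]
    - [0,0,0,0,0.1]
    - [0,0,0,0,0.1]
    - [0,0,0,0,0.1]
    - [0,0,0,0,0.1]
  newtons: 25

```text
clock: 19.3
position: [0.6198, -0.1586, 0.2811]
tool_rot: [-3.14, 0.0, 1.352]
force: [-9.5, -0.1, 3.3]
grip_width: 0.0208
finger_force: 28.3
```

Emit:
jog_arm:
  motion:
    - [0,0,0,0,0.1]
    - [0,0,0,0,0.1]
    - [0,0,0,0,0.1]

```text
clock: 19.6
position: [0.6198, -0.1585, 0.2811]
tool_rot: [-3.14, 0.0, 1.352]
force: [-8.9, 0.7, 3.6]
grip_width: 0.0208
finger_force: 28.3
```

Emit:
jog_arm:
  motion:
    - [0,-0.06,0,0,0.1]
    - [-0.16,0,0.24,0,0.1]
    - [-0.15,0,0.24,0,0.1]
    - [-0.13,0,0.25,0,0.1]
    - [-0.12,0,0.26,0,0.1]
    - [-0.11,0,0.26,0,0.1]

```text
clock: 20.2
position: [0.6155, -0.1773, 0.2428]
tool_rot: [3.14, -0.001, 1.353]
force: [6.5, 3.4, 0.3]
grip_width: 0.0209
finger_force: 27.9
```

Emit:
jog_arm:
  motion:
    - [-0.09,0,0.27,0,0.1]
    - [-0.08,0,0.27,0,0.1]
    - [-0.07,0,0.27,0,0.1]
    - [-0.05,0,0.28,0,0.1]
    - [0,0,0,0,0.1]

```text
clock: 20.7
position: [0.6136, -0.1865, 0.2113]
tool_rot: [3.139, -0.0, 1.352]
force: [1.8, 1.2, 12.5]
grip_width: 0.0211
finger_force: 35.8
```

```bash
python3 -c "
from h import *
go([.6198,-.1585,.2811],1.35)"
```

```text
clock 20.7 pos [ 0.6136 -0.1865  0.2113] rpy [ 3.1392e+00 -5.0000e-04  1.3524e+00] F [ 1.8  1.2 12.5] w 0.0211 | units [ 0.96  0.01 -2.32] turn 0.03
```

The 12 N at the bottom is the lower stop (the ram can't have reached the bushing yet). I'll go back up and stroke more shallowly.

Emit:
jog_arm:
  motion:
    - [0.08,0,-0.41,0,0.1]
    - [0.1,0,-0.4,0,0.1]
    - [0.13,0,-0.39,0,0.1]
    - [0.16,0,-0.38,0,0.1]
    - [0.2,0,-0.37,0,0.1]
    - [0.23,0,-0.36,0,0.1]
    - [0,0,0,0,0.1]

```text
clock: 21.4
position: [0.6193, -0.1603, 0.2807]
tool_rot: [3.139, 0.001, 1.353]
force: [4.8, -5.0, 2.3]
grip_width: 0.0209
finger_force: 35.5
```

Emit:
jog_arm:
  motion:
    - [-0.23,0,0.36,0,0.1]
    - [-0.2,0,0.37,0,0.1]
    - [-0.15,0,0.38,0,0.1]
    - [0,0,0,0,0.1]

```text
clock: 21.8
position: [0.6153, -0.1775, 0.2449]
tool_rot: [3.141, 0.0, 1.352]
force: [10.3, -3.6, -2.2]
grip_width: 0.0209
finger_force: 33.7
```

Emit:
jog_arm:
  motion:
    - [-0.13,0,0.39,0,0.1]
    - [-0.05,0,0.2,0,0.1]
    - [0,0,0,0,0.1]

```text
clock: 22.1
position: [0.6143, -0.1826, 0.2274]
tool_rot: [3.14, 0.0, 1.352]
force: [10.1, -3.0, -2.5]
grip_width: 0.0213
finger_force: 33.4
```

Emit:
jog_arm:
  motion:
    - [-0.05,0,0.2,0,0.1]
    - [-0.07,0,0.32,0,0.1]
    - [0,0,0,0,0.1]

```text
clock: 22.4
position: [0.6136, -0.1858, 0.2121]
tool_rot: [3.14, -0.0, 1.353]
force: [11.3, -1.5, -3.1]
grip_width: 0.0208
finger_force: 34.0
```

Emit:
jog_arm:
  motion:
    - [0.08,0.03,-0.41,0,0.1]
    - [0.1,0,-0.4,0,0.1]
    - [0.13,0,-0.39,0,0.1]
    - [0.15,0,-0.38,0,0.1]
    - [0.19,0,-0.37,0,0.1]
    - [0.22,0,-0.34,0,0.1]
    - [0,0,0,0,0.1]

```text
clock: 23.1
position: [0.6192, -0.1604, 0.2817]
tool_rot: [-3.141, 0.001, 1.353]
force: [1.6, -3.1, 0.5]
grip_width: 0.021
finger_force: 35.2
```

Emit:
jog_arm:
  motion:
    - [-0.22,0,0.36,0,0.1]
    - [-0.19,0,0.37,0,0.1]
    - [0,0,0,0,0.1]

```text
clock: 23.4
position: [0.6164, -0.173, 0.2577]
tool_rot: [-3.141, 0.0, 1.352]
force: [4.2, -2.5, -3.0]
grip_width: 0.021
finger_force: 33.8
```

Emit:
jog_arm:
  motion:
    - [-0.15,0,0.36,0,0.1]
    - [-0.07,0,0.2,0,0.1]
    - [0,0,0,0,0.1]

```text
clock: 23.7
position: [0.6151, -0.1791, 0.2417]
tool_rot: [-3.141, 0.0, 1.352]
force: [3.6, -1.4, -2.7]
grip_width: 0.0208
finger_force: 33.4
```

Emit:
jog_arm:
  motion:
    - [-0.06,0,0.2,0,0.1]
    - [-0.06,0,0.2,0,0.1]
    - [0,0,0,0,0.1]

```text
clock: 24.0
position: [0.6144, -0.1823, 0.2303]
tool_rot: [-3.141, 0.0, 1.352]
force: [1.7, -2.0, -1.0]
grip_width: 0.0207
finger_force: 33.3
```

Emit:
jog_arm:
  motion:
    - [-0.05,0,0.2,0,0.1]
    - [-0.05,0,0.2,0,0.1]
    - [0,0,0,0,0.1]

```text
clock: 24.3
position: [0.6138, -0.1849, 0.2188]
tool_rot: [-3.141, -0.0, 1.353]
force: [2.0, 1.2, 1.1]
grip_width: 0.021
finger_force: 33.6
```

Emit:
jog_arm:
  motion:
    - [-0.03,0,0.15,0,0.1]
    - [0,0,0,0,0.1]

```text
clock: 24.5
position: [0.6137, -0.1857, 0.2146]
tool_rot: [-3.141, -0.0, 1.353]
force: [0.4, 1.1, 1.7]
grip_width: 0.021
finger_force: 33.8
```

Emit:
jog_arm:
  motion:
    - [0.03,0,-0.15,0,0.1]
    - [0.08,0,-0.4,0,0.1]
    - [0.11,0,-0.4,0,0.1]
    - [0.14,0,-0.38,0,0.1]
    - [0.17,0,-0.37,0,0.1]
    - [0.2,0,-0.37,0,0.1]
    - [0.1,0,-0.17,0,0.1]
    - [0,0,0,0,0.1]

```text
clock: 25.3
position: [0.6191, -0.1611, 0.2828]
tool_rot: [3.141, -0.0, 1.353]
force: [-2.0, -0.8, -0.2]
grip_width: 0.0209
finger_force: 34.4
```

Emit:
jog_arm:
  motion:
    - [-0.22,0,0.36,0,0.1]
    - [-0.19,0,0.36,0,0.1]
    - [0,0,0,0,0.1]

```text
clock: 25.6
position: [0.6163, -0.1738, 0.2595]
tool_rot: [-3.141, -0.0, 1.352]
force: [-0.7, 2.1, -0.1]
grip_width: 0.0207
finger_force: 33.7
```

Emit:
jog_arm:
  motion:
    - [-0.06,0,0.15,0,0.1]
    - [-0.06,0,0.15,0,0.1]
    - [0,0,0,0,0.1]

```text
clock: 25.9
position: [0.6156, -0.1771, 0.2515]
tool_rot: [-3.141, -0.0, 1.352]
force: [-3.0, 0.6, 1.4]
grip_width: 0.0211
finger_force: 33.9
```

Emit:
jog_arm:
  motion:
    - [-0.05,0,0.15,0,0.1]
    - [-0.05,0,0.15,0,0.1]
    - [0,0,0,0,0.1]

```text
clock: 26.2
position: [0.6149, -0.1803, 0.2425]
tool_rot: [-3.141, 0.0, 1.352]
force: [-3.0, 0.1, 2.1]
grip_width: 0.0206
finger_force: 33.9
```

Emit:
jog_arm:
  motion:
    - [-0.05,0,0.15,0,0.1]
    - [-0.04,0,0.15,0,0.1]
    - [0,0,0,0,0.1]

```text
clock: 26.5
position: [0.6143, -0.1829, 0.2334]
tool_rot: [-3.141, 0.0, 1.352]
force: [-2.7, 0.3, 1.1]
grip_width: 0.0207
finger_force: 33.9
```

Emit:
jog_arm:
  motion:
    - [-0.03,0,0.15,0,0.1]
    - [0,0,0,0,0.1]

```text
clock: 26.7
position: [0.6142, -0.1839, 0.229]
tool_rot: [3.142, 0.0, 1.352]
force: [-3.4, -2.3, 2.8]
grip_width: 0.021
finger_force: 33.9
```

Emit:
jog_arm:
  motion:
    - [-0.03,0,0.15,0,0.1]
    - [0,0,0,0,0.1]

```text
clock: 26.9
position: [0.6139, -0.1848, 0.2245]
tool_rot: [-3.142, 0.001, 1.352]
force: [-3.4, -2.8, 2.4]
grip_width: 0.021
finger_force: 33.9
```

Emit:
jog_arm:
  motion:
    - [-0.03,0,0.15,0,0.1]
    - [0,0,0,0,0.1]

```text
clock: 27.1
position: [0.6137, -0.1857, 0.2199]
tool_rot: [-3.142, 0.0, 1.352]
force: [-3.5, -2.4, 3.2]
grip_width: 0.021
finger_force: 34.0
```

Emit:
jog_arm:
  motion:
    - [-0.02,0,0.14,0,0.1]
    - [0,0,0,0,0.1]

```text
clock: 27.3
position: [0.6136, -0.1863, 0.2158]
tool_rot: [-3.142, 0.0, 1.352]
force: [-3.2, -2.5, 2.5]
grip_width: 0.0211
finger_force: 34.0
```

Emit:
jog_arm:
  motion:
    - [0.08,0,-0.4,0,0.1]
    - [0.1,0,-0.4,0,0.1]
    - [0.13,0,-0.38,0,0.1]
    - [0.16,0,-0.38,0,0.1]
    - [0.19,0,-0.37,0,0.1]
    - [0.19,0,-0.3,0,0.1]
    - [0,0,0,0,0.1]

```text
clock: 28.0
position: [0.6194, -0.16, 0.284]
tool_rot: [3.141, -0.0, 1.354]
force: [-5.1, -0.6, -0.1]
grip_width: 0.0209
finger_force: 34.5
```

Emit:
jog_arm:
  motion:
    - [-0.19,0,0.3,0,0.1]
    - [-0.15,0,0.25,0,0.1]
    - [0,0,0,0,0.1]

```text
clock: 28.3
position: [0.6171, -0.1703, 0.2661]
tool_rot: [-3.141, -0.001, 1.353]
force: [-2.8, 3.9, 0.4]
grip_width: 0.0213
finger_force: 33.9
```

Emit:
jog_arm:
  motion:
    - [-0.07,0,0.14,0,0.1]
    - [0,0,0,0,0.1]

```text
clock: 28.5
position: [0.6168, -0.1722, 0.2623]
tool_rot: [-3.141, -0.001, 1.353]
force: [-3.7, 3.0, 1.5]
grip_width: 0.0208
finger_force: 34.1
```

Emit:
jog_arm:
  motion:
    - [-0.06,0,0.14,0,0.1]
    - [0,0,0,0,0.1]

```text
clock: 28.7
position: [0.6163, -0.174, 0.2582]
tool_rot: [-3.141, -0.001, 1.353]
force: [-3.7, 2.3, 1.9]
grip_width: 0.021
finger_force: 34.1
```

Emit:
jog_arm:
  motion:
    - [-0.06,0,0.14,0,0.1]
    - [0,0,0,0,0.1]

```text
clock: 28.9
position: [0.616, -0.1758, 0.254]
tool_rot: [-3.142, -0.001, 1.353]
force: [-4.6, 2.9, 3.0]
grip_width: 0.021
finger_force: 34.0
```

Emit:
jog_arm:
  motion:
    - [-0.05,0,0.13,0,0.1]
    - [0,0,0,0,0.1]

```text
clock: 29.1
position: [0.6156, -0.1773, 0.2502]
tool_rot: [-3.142, -0.001, 1.353]
force: [-4.7, 2.4, 3.0]
grip_width: 0.0209
finger_force: 34.2
```

Emit:
jog_arm:
  motion:
    - [-0.05,0,0.13,0,0.1]
    - [0,0,0,0,0.1]

```text
clock: 29.3
position: [0.6153, -0.1788, 0.2464]
tool_rot: [3.142, -0.001, 1.353]
force: [-5.8, 2.8, 4.9]
grip_width: 0.0208
finger_force: 34.4
```

Emit:
jog_arm:
  motion:
    - [-0.03,0,0.08,0,0.1]
    - [0,0,0,0,0.1]

```text
clock: 29.5
position: [0.6152, -0.1795, 0.2443]
tool_rot: [3.141, -0.001, 1.353]
force: [-5.6, 3.7, 6.9]
grip_width: 0.0209
finger_force: 34.6
```

Emit:
jog_arm:
  motion:
    - [-0.03,0,0.07,0,0.1]
    - [0,0,0,0,0.1]

```text
clock: 29.7
position: [0.615, -0.1803, 0.2422]
tool_rot: [3.141, -0.001, 1.353]
force: [-6.2, 4.0, 7.2]
grip_width: 0.0207
finger_force: 34.7
```

Emit:
jog_arm:
  motion:
    - [-0.03,0,0.07,0,0.1]
    - [0,0,0,0,0.1]
    - [0,0,0,0,0.1]

```text
clock: 30.0
position: [0.6149, -0.181, 0.2401]
tool_rot: [3.141, -0.001, 1.353]
force: [-6.2, 5.2, 7.7]
grip_width: 0.021
finger_force: 34.9
```

Emit:
jog_arm:
  motion:
    - [-0.02,0,0.07,0,0.1]
    - [0,0,0,0,0.1]
    - [0,0,0,0,0.1]

```text
clock: 30.3
position: [0.6147, -0.1817, 0.2381]
tool_rot: [3.141, -0.001, 1.353]
force: [-7.1, 5.2, 9.2]
grip_width: 0.0208
finger_force: 35.0
```

```bash
python3 -c "
from h import *
F=[]
for i in range(4):
    bot.grab_frame('side');F.append(bot.observe()['force'])
print(np.mean(F,0),np.std(F,0),bot.observe()['position'])
a=load('side0')['pixels'];b=bot.grab_frame('side')['pixels'];cv2.imwrite('pics/s1.png',b[:,:,::-1])"
```

```text
[-7.71145837  5.80216942  9.24206809] [0.35011773 0.4707305  0.15354823] [ 0.61470245 -0.1817102   0.23814593]
```

The handle force rose from about 2.5 N to 10.5 N over roughly 12 mm of travel at about 9 mm total bushing travel. That means it has gone hard, so I'll stop pressing and raise the handle.

Emit:
jog_arm:
  motion:
    - [0.1,0,-0.34,0,0.1]
    - [0.13,0,-0.34,0,0.1]
    - [0.15,0,-0.33,0,0.1]
    - [0.18,0,-0.32,0,0.1]
    - [0.17,0,-0.25,0,0.1]
    - [0,0,0,0,0.1]

```text
clock: 31.15
position: [0.6193, -0.1608, 0.2858]
tool_rot: [3.141, 0.0, 1.353]
force: [-5.7, 1.1, 0.1]
grip_width: 0.0211
finger_force: 35.2
```

Emit:
jog_arm:
  motion:
    - [0,0,0,0,0.5]
    - [0,0,0,0,1]
    - [0,0,0,0,1]
    - [0,0,0,0,1]
    - [0,0,0,0,1]
    - [0,0,0,0,1]

```text
clock: 31.75
position: [0.6193, -0.1613, 0.2844]
tool_rot: [3.142, 0.0, 1.352]
force: [-0.1, -1.3, -0.3]
grip_width: 0.0853
finger_force: 0.0
```

Emit:
jog_arm:
  motion:
    - [0,0,-0.4,0,1]
    - [0,0,-0.8,0,1]
    - [0,0,-1,0,1]
    - [0,0,-1,0,1]
    - [0,0,-0.7,0,1]
    - [0,0,0,0,1]
    - [0,0,0,0,1]

```text
clock: 32.45
position: [0.6192, -0.1614, 0.402]
tool_rot: [3.141, -0.0, 1.352]
force: [-0.3, -0.1, -0.8]
grip_width: 0.0851
finger_force: 0.0
```

```bash
python3 -c "
from h import *
g=grab('wrist','w6');go([.6191,-.1605,.4016],1.3549)
def rows(f):
    c=load(f)['pixels'][100:300,318:334].astype(float).mean(2).mean(1); d=np.where(c<60)[0]+100; return d.min(),d.max()
print(rows('w5'),rows('w6'))
t=grab('top','top1');a=load('top0')['pixels'].astype(int);b=t['pixels'].astype(int)
D=(abs(a-b).sum(2)>90).astype(np.uint8);n,l,s,c=cv2.connectedComponentsWithStats(D)
print([(*s[i],) for i in range(1,n) if s[i,4]>12])
"
```

```text
clock 32.5 pos [ 0.6191 -0.1612  0.4013] rpy [-3.1413e+00 -1.0000e-04  1.3526e+00] F [-0.1  0.5 -0.5] w 0.0854 | units [ 0.02 -0.   -0.01] turn -0.03
(np.int64(139), np.int64(260)) (np.int64(134), np.int64(258))
[(np.int32(27), np.int32(57), np.int32(423), np.int32(343), np.int32(30949)), (np.int32(438), np.int32(93), np.int32(9), np.int32(16), np.int32(80)), (np.int32(432), np.int32(103), np.int32(5), np.int32(6), np.int32(25)), (np.int32(355), np.int32(123), np.int32(17), np.int32(34), np.int32(80)), (np.int32(347), np.int32(163), np.int32(8), np.int32(10), np.int32(23)), (np.int32(199), np.int32(208), np.int32(47), np.int32(37), np.int32(806)), (np.int32(281), np.int32(240), np.int32(15), np.int32(5), np.int32(41)), (np.int32(224), np.int32(375), np.int32(26), np.int32(25), np.int32(425)), (np.int32(305), np.int32(377), np.int32(5), np.int32(16), np.int32(34)), (np.int32(312), np.int32(381), np.int32(26), np.int32(6), np.int32(36)), (np.int32(304), np.int32(389), np.int32(5), np.int32(11), np.int32(30))]
```

```bash
python3 -c "
from h import *
print(bot.job_done())"
```

```text
the job is handed in; nothing more can be done
None
```

I handed the job in at about 32.5 s. The case rests against the end stop. I stopped pressing when the handle went hard, at roughly 130 N on the ram. The handle is back at the top and the gripper is clear; I inferred that the bushing is home from the handle force and about 9 mm of travel, without a picture of it.

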